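# Unclamp a drilled rail and show its dowel holes to the inspection camera

## Task

Swing the red handle of the dowelling jig's toggle clamp fully back so that the hold-down arm stands clear, then lift the drilled rail out of the jig and hold it up to the inspection camera so that its two dowel holes can be checked: the middle of the drilled end at the camera's focus point (on the lens axis, 110 mm out from the lens), that end face square to the lens and the two holes side by side level in the picture. Finish while still holding the rail there steadily in the gripper, in the air, with the clamp left open. Do not bump the camera or its stand, and leave the other things on the bench where they are.

Things in the scene. Friction and masses are not known exactly. Their poses are not given: they have to be found in the camera images.
- jig: Dowelling jig, fixed: dark board x -197 to +147, y +-75, 18 mm thick. Origin on the bench under the middle of the clamped rail, z up; +x along the rail to an aluminium drill guide (36 x 80 x 46 mm, face at x = 91) that its drilled end butts on. Two pins (10 mm wide, 24 tall) at x = -50 and 60, y = 28 line its +y side; its middle is free. Toggle clamp at -x: foot x -184 to -116, y +-25, to z = 60
- clamp_arm (a joint): Angle of the clamp's steel hold-down arm, rad: 0 = shut on the rail (start), 1.6 = fully open, upright (stop). Pushing the red handle back, away from the rail (to the jig's -x), raises it through an over-centre linkage: arm 0.4, 0.8, 1.2, 1.6 for handle 0.48, 0.80, 1.08, 1.28 rad from upright. A few newtons at the grip; pulling on arm or rail cannot open it; it stays where left
- clamp_foot (a point): Underside of the rubber foot of the hold-down arm; starts on the rail's tail at jig x = -72 mm. The arm (15 mm wide) pivots at jig x = -138, z = 48 mm; shut, its top is 84 mm above the bench; fully open it stands upright, 145 mm high, within jig x = -175 to -120 mm. Axes as the jig's when shut
- clamp_grip (a point): Middle of the red handle's grip (round, 19 to 22 mm thick, from 57 mm below to 33 mm above this point), on its axis; z along the handle upwards, x the side facing the rail. In the jig frame it goes (x, z, mm) from (-135, 133) shut, handle upright, through (-173, 124), (-197, 109), (-214, 90) to (-224, 73) for arm 0, 0.4, 0.8, 1.2, 1.6 rad
- rail: The drilled rail to be shown: pale beech, 180 x 45 x 32 mm (x, y, z), about 180 g, lying in the jig on its board: underside 18 mm above the bench, top 50 mm. Origin: centre of its underside. x along its length, drilled end at +x. Its axes start parallel to the jig's
- rail_end (a point): Middle of the rail's drilled end face (rail frame x = +90 mm, y = 0, z = +16 mm). Axes as the rail's: x points straight out of the end face. The two dowel holes, 10 mm wide, open in this face at y = -11 and +11 mm, at mid thickness
- focus (a point): The camera's focus point in the air, on the lens axis 110 mm in front of the lens. x points from here to the lens (the camera looks along -x, 17 to 31 degrees below level), y sideways and level, z up in the picture. The rail is shown right when rail_end lies here with its x along this x and its y along this y (either way round)
- lens (a point): Centre of the lens glass of the inspection camera: white box 70 x 44 x 44 mm, black lens barrel in a white ring light 60 mm in diameter, hung on a level cross bar. Axes as focus, which differs only by 110 mm along the lens axis
- stand: The camera's stand, fixed to the bench. Origin: on the bench straight below the cross bar where the camera hangs; z up. Column (steel, 18 mm in diameter, 436 mm high) at y = +150 mm on a grey base plate 150 x 130 x 16 mm. The level cross bar, 300 to 340 mm up, reaches from the column along -y to the camera; its height and the camera's tilt are preset and stay
- drill: Blue cordless drill standing on its black battery (115 x 75 mm), 190 mm tall, chuck and bit reaching 190 mm along its -x; origin under the middle of the battery; bystander, loose
- glue: White glue bottle with red cap and yellow label, 64 mm in diameter, 170 mm tall; origin under its centre; bystander, loose
- mallet: Beech mallet lying on the bench, 330 mm long, head 125 x 70 x 90 mm at its +x end; origin on the bench below the handle; bystander, loose
- square: Try square lying flat: dark wooden stock 115 mm along y at the origin, steel blade 170 mm along +x; 18 mm high; bystander, loose
- spare_a: Undrilled spare rail, beech, 180 x 45 x 32 mm, lying on the bench; origin under its centre, x along it; bystander, loose
- spare_b: Second undrilled spare rail, the same; bystander, loose
- dowel_tray: Blue plastic tray of dowels, 200 x 130 x 45 mm; origin under its centre; bystander, loose
Things that resemble listed ones, but are neither listed nor needed, are in the scene too. What is shaped like the rail but grey is not meant.

How it is judged:
On the way, in this order (a step that is already met when the one before it is completed fails the run):
1. the clamp handle is swung fully back so that its arm stands up, with the rail still lying in the jig (value of joint clamp_arm above 1.25 rad and distance of rail from where it was at the start of the episode below 0.012 m), for 0.1 s.
2. the rail is lifted out of the jig by the gripper (z of rail in the frame of jig above 0.06 m and contact force between the fingers and rail above 2 N and contact force between rail and jig below 0.1 N), for 0.2 s.
At the end, for the whole second after the job is handed in: The gripper holds the rail still in the air, touching neither jig nor stand: drilled end towards the lens, its middle within 15 mm of the focus point, length within 0.17 rad of the lens axis, the line through the holes within 0.17 rad of the picture's level; clamp arm up beyond 1.2 rad (distance between rail_end and focus below 0.015 m and angle between the x axis of rail and the x axis of focus, either way round below 0.17 rad and angle between the y axis of rail and the y axis of focus, either way round below 0.17 rad and x of rail in the frame of focus below -0.05 m and height (world z) of rail above 0.08 m and contact force between the fingers and rail above 2 N and contact force between rail and jig below 0.1 N and contact force between rail and stand below 0.1 N and linear speed of rail below 0.02 m/s and angular speed of rail below 0.15 rad/s and value of joint clamp_arm above 1.2 rad); the arm keeps its last pose, push and grip.
It fails at once if the camera or its stand is bumped (contact force between any of the arm, the fingers, rail and stand above 3 N or distance of lens from where it was at the start of the episode above 0.012 m).
It fails at once if another thing on the bench is shifted by more than 30 mm (distance of any of drill, glue, mallet, square, spare_a, spare_b, dowel_tray from where it was at the start of the episode above 0.03 m).
It also fails if it takes over 54 s, if anything falls off the work surface, if the arm or the gripper's body presses on something with over 40 N, if the wrist force passes 120 N, or if a joint passes its speed limit or range.

## Robot

A 6-joint arm with a two-finger parallel gripper is mounted at the origin on the work surface. World frame = base frame: x ahead of the robot, y to its left, z up, the work surface at z = 0. Lengths are in m, angles in rad, forces in N, time in s.
With the tool pointing down it reaches from about 0.425 to 0.95 m from the base axis. Payload 3.5 kg.
Tool frame: the origin (TCP) lies midway between the tips of the shut fingers; the grasp point (between the pads) lies 19 mm behind it; z points along the fingers, y is the line along which they close (so a half turn about z gives the same grasp; the last joint's range is limited). The gripper opens to 85 mm and grips with 20 to 120 N. Pads are 22 mm wide; open, the fingers measure 114 mm over their backs; the gripper's body (76 mm by 85 mm) begins 54 mm behind the grasp point. The pads swing forward as they close: fully open they stand 13 mm farther back than shut.
Start: joints at [1.184, 0.286, 1.577, -0, 1.279, -0.15], TCP at [0.158, 0.656, 0.231] pointing down, gripper open.
Joint ranges: [-2.77, 2.77], [-0.9, 2.22], [0.21, 2.48], [-1.53, 4.67], [0.24, 2.81], [-2.84, 2.84]. Speed limits (rad/s): [2.79, 2.79, 3.14, 3.14, 3.14, 3.14].

## Interface

Orientations are given as a unit quaternion [w, x, y, z].
In Python, from rig import ctrl, vision, order gives the robot as it stands.
- The arm moves only by the tool step_arm, never from a script. Its argument "moves" is a list of rows, each an object with "fingers": the closure, from 0 (fully open) to 1 (shut); "offset": the shift along the world's x, y, z in m, a list of three; "rotation": the turn, a rotation vector about the world's x, y, z in rad, a list of three. A call has 1 to 20 rows; each row is the pose to reach, as a shift and turn from the pose commanded when the call began; what a row does not reach only later rows make up. A row lasts 1/10 s, in which the tool goes at most 50 mm and 8.59 degrees, less where a joint would pass 70% of its speed; a pose out of reach is approached as far as the arm can. A call with a gripper value outside its range is refused whole. The fingers move at their own pace and stop on an object; "force" is the grip in N (left out, the last holds). Time passes only in rows, so rows that repeat a pose let the fingers close. It gives the time, the measured TCP pose, the force, the opening and the grip force at its end, in the units of the state.
- ctrl.get_obs(): the state, without advancing time (a new reading comes with each control period).
- vision.read_camera(name): name is "side" or "top"; returns (picture, depth): 480x640x3 uint8, red, green, blue; 480x640 float32, m along the optical axis (not along the pixel's ray), 0 where there is no reading.
- vision.camera_info(name): a dict with "camera_matrix" (3x3 intrinsics, pixels), "eye" and "attitude" of the camera in the world. Camera axes: x right, y down, z forward; pixel columns grow to the right and rows downward; lengths in m; the calibration is good to about 2 mm. A picture is of the moment at which its call begins. camera_info takes no time and is no camera call.
- order.job_done(): hands the job in; it is judged then, once.
The state is a dict: "time_s": time; "qpos": joint angles; "joint_velocities": joint speeds; "effort": joint torques, N m; "ee_pos": TCP position; "tool_rot": TCP orientation; "ft_force": force on the tool from outside, world axes, zero at the start; "wrist_torque": the same for the moment, N m; "grip_width": finger opening in m; "gripper_force": force on a finger pad.
Only numpy, scipy, OpenCV 4.12 (cv2) and the standard library are available. Lean on these libraries where they do the work, as an engineer would, in place of code of your own. Each camera call takes 0.05 s, during which the arm holds its last target. There are 200 camera calls.

## Working session

There is one attempt and no reset: what is moved stays moved. The work goes in short steps, Python scripts to look and compute and a tool call to move; the robot and the scene stay as the last step left them, time stands still between calls to the robot, and variables do not carry over. Pictures are saved under pics/ and viewed, at most 10 in all, crops included, and the job is handed in when it is done.

Besides the shell and the picture viewer there is one more tool, called after "Emit:" by a JSON object that holds its "name" and its "arguments", one argument or row to a line. step_arm: Moves the arm, as the interface text tells. Its arguments: {"type":"object","properties":{"moves":{"type":"array"},"force":{"type":"number"}},"required":["moves"]}

```bash
mkdir -p pics; cat > h.py <<'E'
import numpy as np, cv2
from rig import ctrl, vision, order
def info(n):
    i=vision.camera_info(n); return np.array(i["camera_matrix"]),np.array(i["eye"]),i["attitude"]
E
python3 - <<'E'
from h import *
for n in("side","top"):
    p,d=vision.read_camera(n); cv2.imwrite(f"pics/{n}0.png",p[:,:,::-1]); np.savez(f"{n}0.npz",p=p,d=d)
    print(n,vision.camera_info(n))
print(ctrl.get_obs())
E
```

```text
side {'camera_matrix': array([[487.56714055,   0.        , 312.63722238],
       [  0.        , 487.56714055, 250.80172797],
       [  0.        ,   0.        ,   1.        ]]), 'eye': array([ 0.43113278, -1.26065438,  1.1481326 ]), 'attitude': array([-0.45216505,  0.89050231, -0.04885955,  0.01285117])}
top {'camera_matrix': array([[464.32791129,   0.        , 321.16914407],
       [  0.        , 464.32791129, 239.19851319],
       [  0.        ,   0.        ,   1.        ]]), 'eye': array([0.46262237, 0.00588503, 1.4997703 ]), 'attitude': array([-0.00772407,  0.71036576, -0.70350424,  0.02006505])}
{'time_s': 0.1, 'qpos': array([ 1.18399833e+00,  2.87117803e-01,  1.57801282e+00, -6.22833700e-07,
        1.27858975e+00, -1.50003836e-01]), 'joint_velocities': array([-0.00031819, -0.00169266, -0.00243511,  0.00141824, -0.00086066,
        0.00082811]), 'effort': array([ 6.70426689e-04, -4.07294726e+01, -2.93699867e+01, -1.25292167e-04,
        3.52905758e-03,  1.83211023e-05]), 'ee_pos': array([0.1580979 , 0.65562411, 0.23006797]), 'tool_rot': array([-2.81836860e-04,  1.18120505e-01,  9.92998698e-01, -1.02584639e-03]), 'ft_force': array([ 0.09587321,  0.69868128, -0.22760714]), 'wrist_torque': array([-0.01479396,  0.06346202, -0.04820118]), 'gripper_force': 0.0, 'grip_width': 0.0853270146255681}
```

View pics/side0.png

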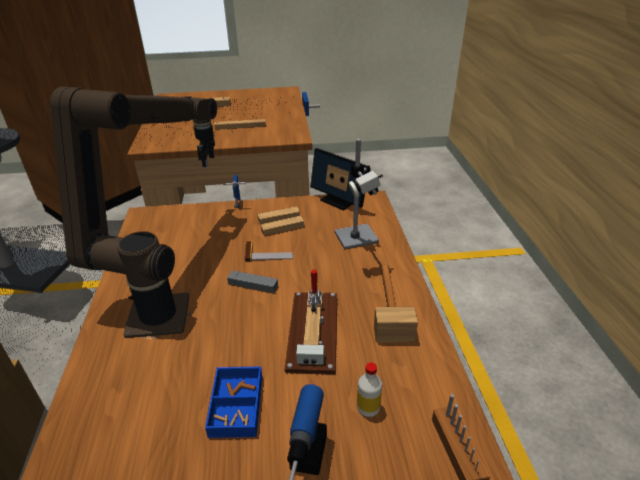

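View pics/top0.png

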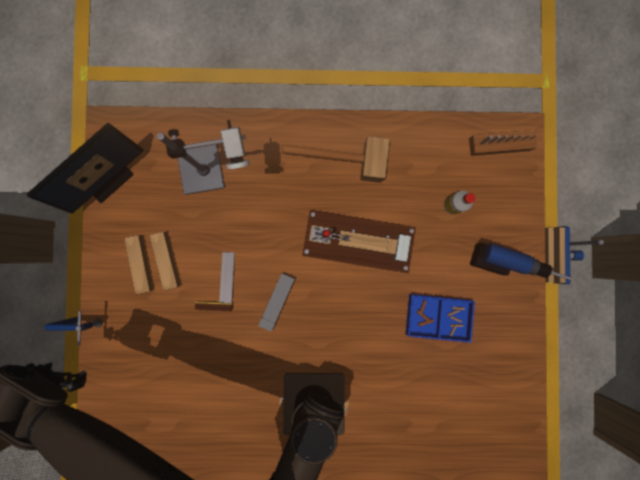

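Side view: jig at (313,330) with the red handle at (314,283), camera head at (368,182) and its stand at (357,237). Top view: jig at (358,241), with the clamp on the left and the guide at (403,247). Camera head is at (233,145) with the lens facing down the picture, and the stand base at (202,168).

Things that could be taken for the rail: the one in the jig (370,241), spares (137,264) and (163,260), the grey bar (277,302) and the mallet head (376,158). I choose the one in the jig and check it in a crop.

```bash
cat >> h.py <<'E'
from scipy.spatial.transform import Rotation as R
def rot(q): return R.from_quat([q[1],q[2],q[3],q[0]]).as_matrix()
def cloud(n,d):
    K,e,q=info(n); v,u=np.mgrid[:480,:640]
    c=np.stack([(u-K[0,2])/K[0,0]*d,(v-K[1,2])/K[1,1]*d,d],-1)
    return c@rot(q).T+e
def ray(n,uv,z):
    K,e,q=info(n); r=rot(q)@np.linalg.inv(K)@np.array([uv[0],uv[1],1.]); return e+r*(z-e[2])/r[2]
E
python3 - <<'E'
from h import *
t=np.load("top0.npz");s=np.load("side0.npz")
ct=cloud("top",t["d"]);cs=cloud("side",s["d"])
print("bench z",ct[350,560],cs[300,200], "zeros",(t["d"]==0).sum(),(s["d"]==0).sum())
hsv=cv2.cvtColor(t["p"],cv2.COLOR_RGB2HSV)
# board by height: 
reg=np.zeros((480,640),bool);reg[200:285,290:430]=1
b=reg&(hsv[...,2]<75)
m=b.astype(np.uint8); m=cv2.morphologyEx(m,cv2.MORPH_CLOSE,np.ones((25,25)))
c=max(cv2.findContours(m,0,2)[0],key=cv2.contourArea);r=cv2.minAreaRect(c);print("board",r)
P=np.array([ray("top",p,.018) for p in cv2.boxPoints(r)]);print(P.round(4),P.mean(0),[np.linalg.norm(P[i]-P[i-1]) for i in range(4)])
rail=reg&(hsv[...,0]<25)&(hsv[...,2]>130)&(hsv[...,1]>60)
z=ct[...,2]
rr=rail&(abs(z-.05)<.012);print("rail px",rr.sum(),ct[rr].mean(0))
c=np.argwhere(rr)[:,::-1].astype(np.float32);r=cv2.minAreaRect(c);print(r,[ray("top",p,.05).round(4) for p in cv2.boxPoints(r)])
for n,p,cl in(("top",t["p"],ct),("side",s["p"],cs)):
    h=cv2.cvtColor(p,cv2.COLOR_RGB2HSV)
    red=((h[...,0]<8)|(h[...,0]>172))&(h[...,1]>160)&(h[...,2]>90)
    red[:, :]&=(cl[...,0]>.3)&(cl[...,0]<.6)&(cl[...,1]>-.2)&(cl[...,1]<.1)&(cl[...,2]>.06)
    print(n,"red",red.sum(),np.argwhere(red).mean(0)[::-1],cl[red].min(0),cl[red].max(0))
crop=lambda p,x,y,w,h,k:cv2.resize(p[y:y+h,x:x+w,::-1],None,fx=k,fy=k,interpolation=cv2.INTER_CUBIC)
a=crop(t["p"],295,200,130,80,3);a2=crop(t["p"],155,110,100,90,4)
b1=crop(s["p"],325,130,65,120,4);b2=crop(s["p"],280,260,65,120,4)
C=np.zeros((600,800,3),np.uint8)
for im,x,y in((a[:240],0,0),(a2[:360],0,240),(b1[:480,:200],400,0),(b2[:480,:200],600,0)): C[y:y+im.shape[0],x:x+im.shape[1]]=im[:,:800-x]
cv2.imwrite("pics/crop.png",C)
np.set_printoptions(precision=3,suppress=True,linewidth=200)
print(z[115:175:3,215:256:3]) 
E
```

```text
bench z [ 0.02497175 -1.19706853 -0.75188386] [0.13908602 0.05525684 0.00440259] zeros 1250 19341
board ((359.04644775390625, 240.4092559814453), (105.18045043945312, 45.88481521606445), 8.652542114257812)
[[ 0.4695  0.0358  0.018 ]
 [ 0.6148  0.0153  0.018 ]
 [ 0.5676 -0.3188  0.018 ]
 [ 0.4221 -0.2969  0.018 ]] [ 0.51848168 -0.14114859  0.018     ] [np.float64(0.3360627014445932), np.float64(0.14675359850192124), np.float64(0.33744549227779724), np.float64(0.14714408143932378)]
rail px 700 [ 0.51137583 -0.17082084  0.04976461]
((353.1850891113281, 239.35244750976562), (86.33582305908203, 14.458305358886719), 9.162346839904785) [array([0.5181, 0.0175, 0.05  ]), array([0.5628, 0.0108, 0.05  ]), array([ 0.5225, -0.2567,  0.05  ]), array([ 0.4777, -0.2496,  0.05  ])]
top red 32 [326.      233.28125] [ 0.52466039 -0.0396917   0.15703054] [ 0.53951069 -0.02239029  0.16766651]
side red 21 [313.38095238 271.57142857] [ 0.52626579 -0.03965554  0.15697006] [ 0.54279019 -0.0275595   0.16736893]
[[-0.    -0.002 -0.001 -0.003 -0.001 -0.001 -0.004  0.     0.004 -0.004 -0.003 -0.002 -0.004  0.002
[... 1221 characters left out ...]
1  0.012 -0.001  0.002  0.355  0.353  0.357  0.356  0.359  0.355 -0.002 -0.003 -0.001 -0.004]
 [ 0.015  0.01   0.001 -0.     0.351  0.348  0.352  0.35   0.342  0.335  0.004  0.003  0.001 -0.001]
 [ 0.015  0.02   0.003 -0.    -0.004  0.002  0.339  0.344  0.338  0.334  0.316  0.33   1.5   -0.001]
 [ 0.012  0.015 -0.004 -0.003 -0.005  0.324  0.337  0.343  0.351  0.349  0.346  0.333  0.001  0.001]
 [ 0.017  0.017 -0.007 -0.005  0.342  0.346  0.347  0.351  0.353  0.346  0.342 -0.003 -0.001  0.003]
 [ 0.018  0.016  0.007 -0.001 -0.     0.003  0.004  0.001 -0.001 -0.003 -0.003 -0.005  0.003 -0.003]
 [ 0.018  0.021  0.022  0.001  0.002 -0.001 -0.007  0.002  0.002 -0.    -0.004  0.002  0.002 -0.003]]
```

View pics/crop.png

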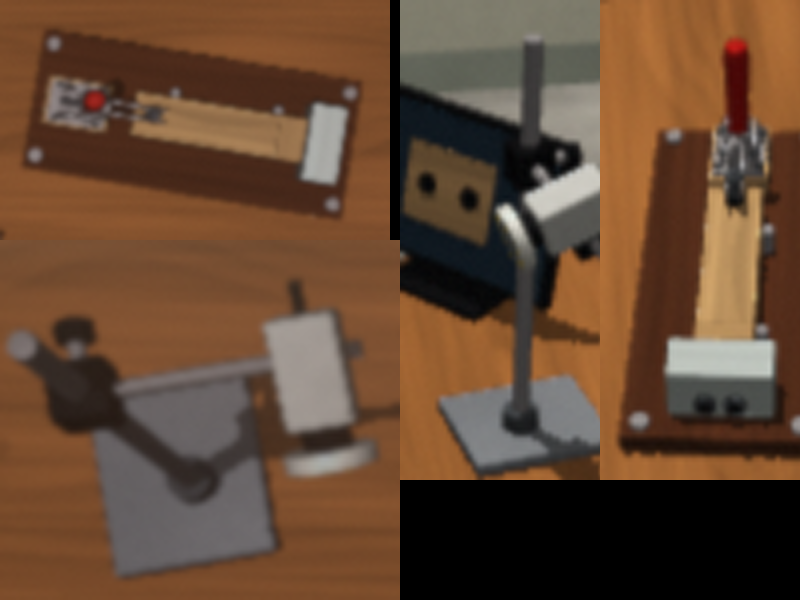

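The crop confirms the choice: pale rail in the jig, butting on the guide, with the clamp foot on its tail. The spares lie apart. The camera's ring light is its frontmost part, and the camera tilts down toward the robot.

```bash
python3 - <<'E'
from h import *
np.set_printoptions(precision=4,suppress=True)
t=np.load("top0.npz");s=np.load("side0.npz")
ct=cloud("top",t["d"]);cs=cloud("side",s["d"])
sc=np.array([ray("top",(295+(x-1)/3,200+(y-1)/3),.02) for x,y in((54,43),(351,93),(333,204),(35,155))])
d=(sc[1]-sc[0]+sc[2]-sc[3]);yaw=np.arctan2(d[1],d[0]);print("screws centre",sc.mean(0),"yaw",yaw)
hs=cv2.cvtColor(t["p"],cv2.COLOR_RGB2HSV)
R0=R.from_euler('z',yaw).as_matrix();o=sc.mean(0)+R0@[-.0-(-.025),0,0];o[2]=0;print("jig",o)
m=(abs(ct[...,2]-.05)<.008);j=(ct-o)@R0
m&=(j[...,0]>-.05)&(j[...,0]<.085)&(abs(j[...,1])<.035)
q=j[m];print("rail y range in jig by x:",[ (round(a,3),np.percentile(q[(q[:,0]>a)&(q[:,0]<a+.03)][:,1],[3,97]).round(4)) for a in(-.04,-.01,.02,.05)])
# camera
def grab(c,p):
    h=cv2.cvtColor(p,cv2.COLOR_RGB2HSV)
    k=(c[...,2]>.25)&(c[...,2]<.42)&(c[...,0]>.55)&(c[...,0]<.85)&(c[...,1]>.12)&(c[...,1]<.31)
    return k,(h[...,1]<70)&(h[...,2]>100)
k,w=grab(ct,t["p"]); v,u=np.mgrid[:480,:640]
bx=k&w&(v>128)&(v<157)&(u>221)&(u<245)&(ct[...,2]>.345)
X=ct[bx]; 
for _ in range(4):
    c0=X.mean(0); n=np.linalg.svd(X-c0)[2][2]; n*=np.sign(n[2]); X=X[abs((X-c0)@n)<.006]
print("top n",n,len(X),"tilt",np.degrees(np.arccos(n[2])),"az of n",np.degrees(np.arctan2(n[1],n[0])))
g=np.array([n[0],n[1],0]);  # horizontal axis from plane
e1=np.cross([0,0,1],n);e1/=np.linalg.norm(e1);e2=np.cross(e1,n)
q=np.c_[(X-c0)@e1,(X-c0)@e2].astype(np.float32);r=cv2.minAreaRect(q);print("rect",r,np.ptp(q,axis=0))
print("rect centre world",c0+e1*r[0][0]+e2*r[0][1])
ks,ws=grab(cs,s["p"])
np.savez("cam.npz",top=ct[k],topc=t["p"][k],side=cs[ks],sidec=s["p"][ks],n=n)
# cross bar direction (top): points near z .316
b=k&(u<222)&(u>186)&(v>136)&(v<152)&(abs(ct[...,2]-.318)<.012)
B=ct[b];db=np.linalg.svd(B-B.mean(0))[2][0];print("bar",len(B),B.mean(0),db,np.degrees(np.arctan2(db[1],db[0])))
pl=(abs(ct[...,2]-.016)<.006)&(v>140)&(v<200)&(u>175)&(u<228)&(hs[...,1]<60)
r=cv2.minAreaRect(np.argwhere(pl)[:,::-1].astype(np.float32));print("plate",r,[ray("top",p,.016).round(3) for p in cv2.boxPoints(r)])
A=np.r_[ct[k],cs[ks]];
import itertools
az=np.arctan2(db[1],db[0]);print(len(ct[k]),len(cs[ks]))
for nm,Q in(("top",ct[k&w]),("side",cs[ks&ws])):
    f=Q[(Q[:,0]<.685)];print(nm,len(f),f.min(0),f.max(0),np.median(f,0))
I=cv2.resize(s["p"][150:225,325:400,::-1],None,fx=8,fy=8,interpolation=cv2.INTER_CUBIC);cv2.imwrite("pics/camside.png",I)
E
```

```text
screws centre [ 0.5167 -0.141   0.02  ] yaw -1.7256367044502092
jig [ 0.5129 -0.1657  0.    ]
rail y range in jig by x: [(-0.04, array([-0.0221,  0.0197])), (-0.01, array([-0.0226,  0.0202])), (0.02, array([-0.0217,  0.0198])), (0.05, array([-0.0219,  0.0214]))]
top n [-0.3362 -0.0474  0.9406] 478 tilt 19.84972459394683 az of n -171.97930808289843
rect ((-0.0005259141325950623, 0.0006686486303806305), (0.06793393939733505, 0.043498143553733826), 88.7198486328125) [0.0443 0.0676]
rect centre world [0.7424 0.2084 0.3628]
bar 124 [0.7528 0.2766 0.3165] [-0.1805  0.9833 -0.0244] 100.40248103136524
plate ((200.15869140625, 169.03761291503906), (43.649169921875, 40.22234344482422), 80.13418579101562) [array([0.799, 0.446, 0.016]), array([0.823, 0.32 , 0.016]), array([0.685, 0.294, 0.016]), array([0.661, 0.42 , 0.016])]
946 522
top 10 [0.683  0.2014 0.3397] [0.6849 0.2207 0.353 ] [0.6836 0.2085 0.3473]
side 2 [0.6837 0.2009 0.349 ] [0.6837 0.2013 0.3526] [0.6837 0.2011 0.3508]
```

View pics/camside.png

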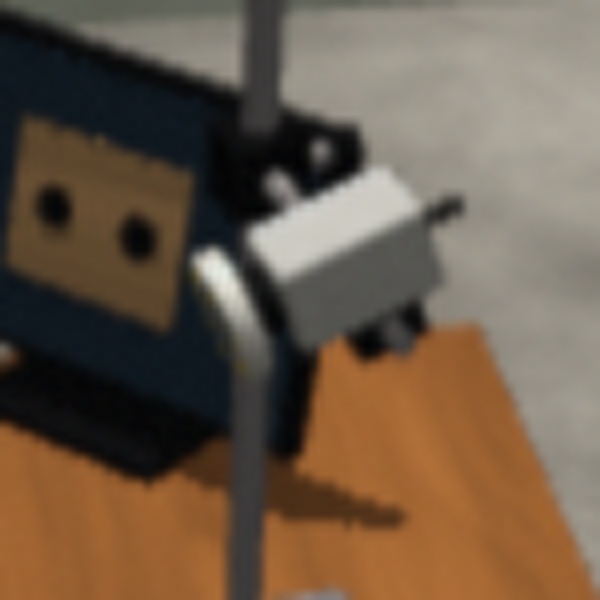

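Side crop: the white ring is at about (230,310) and leads the grey box at (350,260) toward the lens side, so the lens is near the ring front.

Estimates, in metres:
- Jig origin (0.5135, -0.166), yaw -1.718.
- Lens axis (0.926, 0.163, 0.339).
- Lens about (0.694, 0.200, 0.322).
- Focus about (0.592, 0.182, 0.285).

Box size 68x43.5 mm and rail width check out against the sizes given.

Emit:
{"name": "step_arm", "arguments": {
  "moves": [
    {"fingers": 1,"offset": [0.06,-0.1,0.03],"rotation": [0,0,-0.3]},
    {"fingers": 1,"offset": [0.1,-0.16,0.03],"rotation": [0,0,-0.45]},
    {"fingers": 1,"offset": [0.15,-0.25,0.03],"rotation": [0,0,-0.75]},
    {"fingers": 1,"offset": [0.2,-0.33,0.03],"rotation": [0,0,-1.0]},
    {"fingers": 1,"offset": [0.24,-0.4,0.03],"rotation": [0,0,-1.2]},
    {"fingers": 1,"offset": [0.27,-0.46,0.03],"rotation": [0,0,-1.481]},
    {"fingers": 1,"offset": [0.29,-0.51,0.03],"rotation": [0,0,-1.481]},
    {"fingers": 1,"offset": [0.31,-0.56,0.03],"rotation": [0,0,-1.481]},
    {"fingers": 1,"offset": [0.37,-0.725,0.03],"rotation": [0,0,-1.481]},
    {"fingers": 1,"offset": [0.37,-0.725,0.03],"rotation": [0,0,-1.481]},
    {"fingers": 1,"offset": [0.37,-0.725,0.03],"rotation": [0,0,-1.481]},
    {"fingers": 1,"offset": [0.37,-0.725,0.03],"rotation": [0,0,-1.481]},
    {"fingers": 1,"offset": [0.37,-0.725,0.03],"rotation": [0,0,-1.481]},
    {"fingers": 1,"offset": [0.37,-0.725,0.03],"rotation": [0,0,-1.481]},
    {"fingers": 1,"offset": [0.37,-0.725,0.03],"rotation": [0,0,-1.481]},
    {"fingers": 1,"offset": [0.37,-0.725,0.03],"rotation": [0,0,-1.481]},
    {"fingers": 1,"offset": [0.37,-0.725,0.03],"rotation": [0,0,-1.481]},
    {"fingers": 1,"offset": [0.37,-0.725,0.03],"rotation": [0,0,-1.481]}
  ]
}}

```text
time_s: 1.9
ee_pos: [0.5285, -0.0708, 0.2606]
tool_rot: [-0.001, 0.758, 0.652, -0.0]
ft_force: [-0.5, 0.0, -0.5]
grip_width: -0.0001
gripper_force: 0.0
```

Emit:
{"name": "step_arm", "arguments": {
  "moves": [
    {"fingers": 1,"offset": [0,0,-0.05],"rotation": [0,0,0]},
    {"fingers": 1,"offset": [0,0,-0.1],"rotation": [0,0,0]},
    {"fingers": 1,"offset": [0,0,-0.122],"rotation": [0,0,0]},
    {"fingers": 1,"offset": [0,0,-0.122],"rotation": [0,0,0]},
    {"fingers": 1,"offset": [0.002,0.012,-0.122],"rotation": [0,0,0]},
    {"fingers": 1,"offset": [0.004,0.024,-0.122],"rotation": [0,0,0]},
    {"fingers": 1,"offset": [0.005,0.036,-0.122],"rotation": [0,0,0]},
    {"fingers": 1,"offset": [0.007,0.05,-0.122],"rotation": [0,0,0]},
    {"fingers": 1,"offset": [0.01,0.065,-0.123],"rotation": [0,0,0]},
    {"fingers": 1,"offset": [0.01,0.065,-0.123],"rotation": [0,0,0]}
  ]
}}

```text
time_s: 2.9
ee_pos: [0.5388, -0.0016, 0.1388]
tool_rot: [0.0, 0.756, 0.654, 0.001]
ft_force: [1.0, 0.5, 1.2]
grip_width: -0.0002
gripper_force: 0.3
```

Emit:
{"name": "step_arm", "arguments": {
  "moves": [
    {"fingers": 1,"offset": [0.001,0.01,-0.005],"rotation": [0,0,0]},
    {"fingers": 1,"offset": [0.003,0.019,-0.011],"rotation": [0,0,0]},
    {"fingers": 1,"offset": [0.004,0.028,-0.018],"rotation": [0,0,0]},
    {"fingers": 1,"offset": [0.005,0.035,-0.024],"rotation": [0,0,0]},
    {"fingers": 1,"offset": [0.006,0.041,-0.031],"rotation": [0,0,0]},
    {"fingers": 1,"offset": [0.007,0.047,-0.039],"rotation": [0,0,0]},
    {"fingers": 1,"offset": [0.008,0.052,-0.047],"rotation": [0,0,0]},
    {"fingers": 1,"offset": [0.008,0.057,-0.055],"rotation": [0,0,0]},
    {"fingers": 1,"offset": [0.008,0.057,-0.055],"rotation": [0,0,0]}
  ]
}}

```text
time_s: 3.8
ee_pos: [0.547, 0.0534, 0.0834]
tool_rot: [0.001, 0.757, 0.654, 0.0]
ft_force: [-1.6, 0.3, 5.3]
grip_width: -0.0002
gripper_force: 2.6
```

```bash
python3 - <<'E'
from h import *
im=[]
for n,(x,y,w,h) in(("side",(270,230,100,150)),("top",(290,190,130,150))):
    p,d=vision.read_camera(n); c=cloud(n,d); hh=cv2.cvtColor(p,cv2.COLOR_RGB2HSV)
    red=((hh[...,0]<8)|(hh[...,0]>172))&(hh[...,1]>160)&(hh[...,2]>60)&(c[...,0]>.3)&(c[...,0]<.65)&(c[...,1]>-.2)&(c[...,1]<.2)&(c[...,2]>.03)&(c[...,2]<.2)
    if red.any(): print(n,red.sum(),c[red].min(0),c[red].max(0))
    im.append(cv2.resize(p[y:y+h,x:x+w,::-1],(w*400//h*1,400) if 0 else (int(w*3),450),interpolation=cv2.INTER_CUBIC))
cv2.imwrite("pics/open.png",np.hstack(im))
E
```

```text
side 19 [0.53862735 0.00972867 0.06384192] [0.55839918 0.06464668 0.07563809]
```

View pics/open.png

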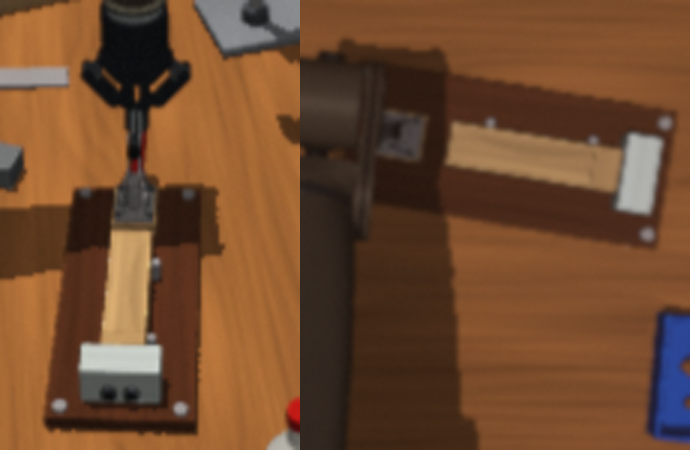

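The arm is standing upright and the handle lies back under the fingertips (handle at about (140,150) in the left crop, arm at (133,195)). I'll press a little more, retreat and go over the rail.

Emit:
{"name": "step_arm", "arguments": {
  "moves": [
    {"fingers": 1,"offset": [0.0,0.002,-0.004],"rotation": [0,0,0]},
    {"fingers": 1,"offset": [0.0,0.002,-0.004],"rotation": [0,0,0]},
    {"fingers": 1,"offset": [0.0,0.002,0.04],"rotation": [0,0,0]},
    {"fingers": 1,"offset": [0.0,0.002,0.09],"rotation": [0,0,0]},
    {"fingers": 1,"offset": [0.0,0.0,0.14],"rotation": [0,0,0]},
    {"fingers": 0.5,"offset": [0.0,0,0.17],"rotation": [0,0,0]},
    {"fingers": 0,"offset": [-0.007,-0.047,0.17],"rotation": [0,0,0]},
    {"fingers": 0,"offset": [-0.014,-0.094,0.17],"rotation": [0,0,0]},
    {"fingers": 0,"offset": [-0.021,-0.141,0.17],"rotation": [0,0,0]},
    {"fingers": 0,"offset": [-0.028,-0.187,0.17],"rotation": [0,0,0]},
    {"fingers": 0,"offset": [-0.034,-0.229,0.17],"rotation": [0,0,0]},
    {"fingers": 0,"offset": [-0.034,-0.229,0.17],"rotation": [0,0,0]},
    {"fingers": 0,"offset": [-0.034,-0.229,0.12],"rotation": [0,0,0]},
    {"fingers": 0,"offset": [-0.034,-0.229,0.08],"rotation": [0,0,0]},
    {"fingers": 0,"offset": [-0.034,-0.229,0.05],"rotation": [0,0,0]},
    {"fingers": 0,"offset": [-0.034,-0.229,0.05],"rotation": [0,0,0]}
  ]
}}

```text
time_s: 5.5
ee_pos: [0.5085, -0.173, 0.1271]
tool_rot: [-0.006, 0.757, 0.653, -0.002]
ft_force: [0.4, 0.3, 0.4]
grip_width: 0.0854
gripper_force: 0.0
```

```bash
python3 - <<'E'
from h import *
p,d=vision.read_camera("side"); cv2.imwrite("pics/pre.png",cv2.resize(p[200:400,240:400,::-1],None,fx=3,fy=3,interpolation=cv2.INTER_CUBIC))
E
```

```text
(no output)
```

View pics/pre.png

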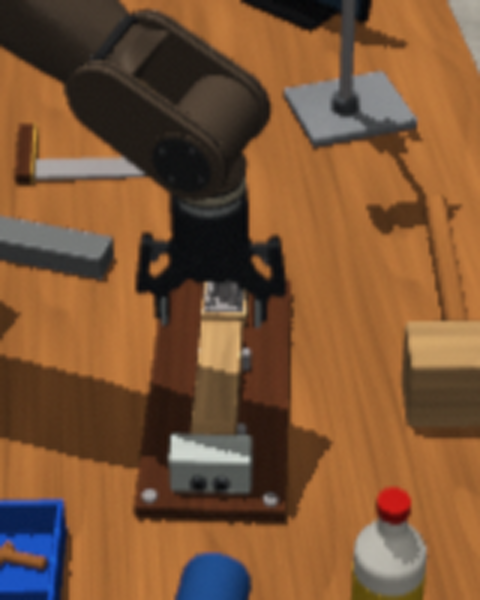

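The open fingers straddle the rail: finger tips at (163,310) and (262,312), rail between them. Descend.

Emit:
{"name": "step_arm", "arguments": {
  "moves": [
    {"fingers": 0,"offset": [0,0,-0.04],"rotation": [0,0,0]},
    {"fingers": 0,"offset": [0,0,-0.075],"rotation": [0,0,0]},
    {"fingers": 0,"offset": [0,0,-0.1],"rotation": [0,0,0]},
    {"fingers": 0,"offset": [0,0,-0.1],"rotation": [0,0,0]},
    {"fingers": 0,"offset": [0,0,-0.11],"rotation": [0,0,0]},
    {"fingers": 0,"offset": [0,0,-0.11],"rotation": [0,0,0]},
    {"fingers": 0,"offset": [0,0,-0.11],"rotation": [0,0,0]}
  ]
}}

```text
time_s: 6.25
ee_pos: [0.5136, -0.1764, 0.0251]
tool_rot: [0.001, 0.757, 0.653, 0.001]
ft_force: [-0.1, -0.2, 0.0]
grip_width: 0.0855
gripper_force: 0.0
```

Emit:
{"name": "step_arm", "arguments": {
  "force": 70,
  "moves": [
    {"fingers": 0,"offset": [0,0,-0.005],"rotation": [0,0,0]},
    {"fingers": 0.3,"offset": [0,0,-0.005],"rotation": [0,0,0]},
    {"fingers": 0.4,"offset": [0,0,-0.005],"rotation": [0,0,0]},
    {"fingers": 1,"offset": [0,0,-0.005],"rotation": [0,0,0]},
    {"fingers": 1,"offset": [0,0,-0.005],"rotation": [0,0,0]},
    {"fingers": 1,"offset": [0,0,-0.005],"rotation": [0,0,0]},
    {"fingers": 1,"offset": [0,0,-0.005],"rotation": [0,0,0]},
    {"fingers": 1,"offset": [0,0,-0.005],"rotation": [0,0,0]},
    {"fingers": 1,"offset": [0,0,-0.005],"rotation": [0,0,0]}
  ]
}}

```text
time_s: 7.15
ee_pos: [0.5119, -0.1758, 0.0187]
tool_rot: [-0.001, 0.757, 0.653, -0.0]
ft_force: [-4.7, -0.1, 6.1]
grip_width: 0.0441
gripper_force: 73.9
```

Emit:
{"name": "step_arm", "arguments": {
  "moves": [
    {"fingers": 1,"offset": [0,0,0.015],"rotation": [0,0,0]},
    {"fingers": 1,"offset": [0,0,0.035],"rotation": [0,0,0]},
    {"fingers": 1,"offset": [0,0,0.065],"rotation": [0,0,0]},
    {"fingers": 1,"offset": [0,0,0.1],"rotation": [0,0,0]},
    {"fingers": 1,"offset": [0,0,0.13],"rotation": [0,0,0]},
    {"fingers": 1,"offset": [0,0,0.16],"rotation": [0,0,0]},
    {"fingers": 1,"offset": [0,0,0.2],"rotation": [0,0,0]},
    {"fingers": 1,"offset": [0,0,0.24],"rotation": [0,0,0]},
    {"fingers": 1,"offset": [0,0,0.24],"rotation": [0,0,0]}
  ]
}}

```text
time_s: 8.05
ee_pos: [0.5155, -0.1774, 0.2668]
tool_rot: [0.007, 0.757, 0.653, 0.003]
ft_force: [-0.2, 0.3, -1.1]
grip_width: 0.0434
gripper_force: 73.2
```

```bash
python3 - <<'E'
from h import *
y=R.from_euler('z',1.892); p=R.from_rotvec(np.array([.173,-.985,0])*.346)
print((p*y).as_rotvec(), p.as_rotvec())
o=ctrl.get_obs();print(o["qpos"],o["ee_pos"],o["gripper_force"],o["time_s"])
E
```

```text
[-0.28118435 -0.28874168  1.87052357] [ 0.059858 -0.34081   0.      ]
[-5.17737616e-01 -3.62769049e-02  1.86678634e+00  2.16077439e-04
  1.29584808e+00 -3.71148700e-01] [ 0.51549013 -0.17742541  0.26680844] 73.20768356323242 8.05
```

Emit:
{"name": "step_arm", "arguments": {
  "moves": [
    {"fingers": 1,"offset": [0,0.01,0],"rotation": [0,0,0.12]},
    {"fingers": 1,"offset": [0,0.02,0],"rotation": [0,0,0.24]},
    {"fingers": 1,"offset": [0,0.03,0],"rotation": [0,0,0.36]},
    {"fingers": 1,"offset": [0,0.04,0],"rotation": [0,0,0.48]},
    {"fingers": 1,"offset": [0,0.05,0],"rotation": [0,0,0.6]},
    {"fingers": 1,"offset": [0,0.06,0],"rotation": [0,0,0.72]},
    {"fingers": 1,"offset": [0,0.07,0],"rotation": [0,0,0.84]},
    {"fingers": 1,"offset": [0,0.08,0],"rotation": [0,0,0.96]},
    {"fingers": 1,"offset": [0,0.09,0],"rotation": [0,0,1.08]},
    {"fingers": 1,"offset": [0,0.1,0],"rotation": [0,0,1.2]},
    {"fingers": 1,"offset": [0,0.11,0],"rotation": [0,0,1.32]},
    {"fingers": 1,"offset": [0,0.12,0],"rotation": [0,0,1.44]},
    {"fingers": 1,"offset": [0,0.13,0],"rotation": [0,0,1.56]},
    {"fingers": 1,"offset": [0,0.14,0],"rotation": [0,0,1.68]},
    {"fingers": 1,"offset": [0,0.15,0],"rotation": [0,0,1.8]},
    {"fingers": 1,"offset": [0,0.15,0],"rotation": [0,0,1.892]},
    {"fingers": 1,"offset": [0,0.15,0],"rotation": [0,0,1.892]}
  ]
}}

```text
time_s: 9.75
ee_pos: [0.5119, -0.0254, 0.2577]
tool_rot: [-0.0, -0.087, 0.996, 0.0]
ft_force: [-0.4, -0.6, -1.3]
grip_width: 0.0442
gripper_force: 73.2
```

Emit:
{"name": "step_arm", "arguments": {
  "moves": [
    {"fingers": 1,"offset": [0,0,0],"rotation": [0.015,-0.085,0]},
    {"fingers": 1,"offset": [0,0,0],"rotation": [0.03,-0.17,0]},
    {"fingers": 1,"offset": [0,0,0],"rotation": [0.045,-0.255,0]},
    {"fingers": 1,"offset": [0,0,0],"rotation": [0.06,-0.341,0]},
    {"fingers": 1,"offset": [0,0,0],"rotation": [0.06,-0.341,0]},
    {"fingers": 1,"offset": [0,0,0],"rotation": [0.06,-0.341,0]}
  ]
}}

```text
time_s: 10.35
ee_pos: [0.512, -0.0261, 0.2582]
tool_rot: [0.171, -0.085, 0.982, 0.015]
ft_force: [0.8, -0.8, -1.6]
grip_width: 0.0442
gripper_force: 73.1
```

Emit:
{"name": "step_arm", "arguments": {
  "moves": [
    {"fingers": 1,"offset": [0,0.03,-0.005],"rotation": [0,0,0]},
    {"fingers": 1,"offset": [-0.002,0.065,-0.01],"rotation": [0,0,0]},
    {"fingers": 1,"offset": [-0.004,0.1,-0.015],"rotation": [0,0,0]},
    {"fingers": 1,"offset": [-0.006,0.135,-0.02],"rotation": [0,0,0]},
    {"fingers": 1,"offset": [-0.008,0.165,-0.022],"rotation": [0,0,0]},
    {"fingers": 1,"offset": [-0.008,0.185,-0.022],"rotation": [0,0,0]},
    {"fingers": 1,"offset": [-0.008,0.193,-0.022],"rotation": [0,0,0]},
    {"fingers": 1,"offset": [-0.008,0.193,-0.022],"rotation": [0,0,0]},
    {"fingers": 1,"offset": [-0.008,0.193,-0.022],"rotation": [0,0,0]},
    {"fingers": 1,"offset": [-0.008,0.193,-0.022],"rotation": [0,0,0]}
  ]
}}

```text
time_s: 11.35
ee_pos: [0.5046, 0.1662, 0.2364]
tool_rot: [0.172, -0.085, 0.981, 0.015]
ft_force: [0.7, 0.0, -1.6]
grip_width: 0.0439
gripper_force: 73.0
```

```bash
python3 - <<'E'
from h import *
np.set_printoptions(precision=4,suppress=True)
az=np.radians(10);ti=np.radians(19.85)
a=np.array([np.cos(ti)*np.cos(az),np.cos(ti)*np.sin(az),np.sin(ti)]);l=np.array([-np.sin(az),np.cos(az),0]);n=np.cross(a,l)
F=np.array([.592,.182,.2845]); M=np.stack([a,l,n])
o=ctrl.get_obs();print(o["ee_pos"],o["tool_rot"],o["qpos"])
im=[]
for nm,(x,y,w,h) in(("top",(180,100,140,130)),("side",(290,120,110,130))):
    p,d=vision.read_camera(nm);c=(cloud(nm,d)-F)@M.T
    hh=cv2.cvtColor(p,cv2.COLOR_RGB2HSV)
    wood=(hh[...,0]<25)&(hh[...,1]>40)&(hh[...,2]>90)
    reg=(c[...,0]>-.22)&(c[...,0]<.06)&(abs(c[...,1])<.05)&(abs(c[...,2])<.05)
    q=c[reg&wood]; print(nm,"wood",len(q),np.percentile(q,[2,50,98],axis=0))
    f=q[q[:,0]>-.07]; print(" near end y",np.percentile(f[:,1],[3,97]),"z top",np.percentile(f[:,2],[10,50,90]), "x max",np.sort(q[:,0])[-5:])
    if nm=="top":
        t=q[q[:,2]>0.005]; A=np.c_[t[:,:2],np.ones(len(t))];k=np.linalg.lstsq(A,t[:,2],rcond=None)[0];print(" top plane slope",k)
    r=(c[...,0]>.07)&(c[...,0]<.24)&(abs(c[...,1])<.06)&(abs(c[...,2])<.06); q=c[r]
    print(" camera",len(q),"s min",np.percentile(q[:,0],[0,1,3,10]),"ring y,z:",np.percentile(q[q[:,0]<.125],[2,98],axis=0)[:,1:].ravel())
    b=q[(q[:,0]>.145)&(q[:,0]<.21)];print(" box y,z",np.percentile(b,[3,97],axis=0)[:,1:].ravel(),"s max",np.percentile(q[:,0],[97,99]))
    im.append(cv2.resize(p[y:y+h,x:x+w,::-1],(int(w*3.1),int(h*3.1)),interpolation=cv2.INTER_CUBIC))
cv2.imwrite("pics/near.png",np.hstack(im))
E
```

```text
[0.5046 0.1662 0.2364] [ 0.1715 -0.085   0.9814  0.0147] [ 0.1185 -0.2281  2.1213  0.023   0.903  -1.6362]
top wood 522 [[-0.0912 -0.0247 -0.0112]
 [-0.0543 -0.003   0.0158]
 [-0.0223  0.0199  0.0205]]
 near end y [-0.0247  0.0189] z top [0.0031 0.0157 0.0188] x max [-0.0219 -0.0218 -0.0217 -0.0216 -0.0215]
 top plane slope [-0.0117 -0.0069  0.0152]
 camera 875 s min [0.1077 0.1097 0.1115 0.1181] ring y,z: [-0.0296 -0.0052  0.0252  0.0322]
 box y,z [-0.0227 -0.0307  0.05    0.0256] s max [0.2052 0.2181]
side wood 388 [[-0.1978 -0.026  -0.0153]
 [-0.1176 -0.0042  0.0163]
 [-0.0224  0.0233  0.0213]]
 near end y [-0.0266  0.0219] z top [-0.0053  0.0161  0.0193] x max [-0.0212 -0.021  -0.0208 -0.0208 -0.0203]
 camera 521 s min [0.1091 0.11   0.1106 0.1158] ring y,z: [-0.0324 -0.0196  0.0197  0.0306]
 box y,z [-0.0254 -0.0376  0.0175  0.026 ] s max [0.2051 0.2184]
```

View pics/near.png

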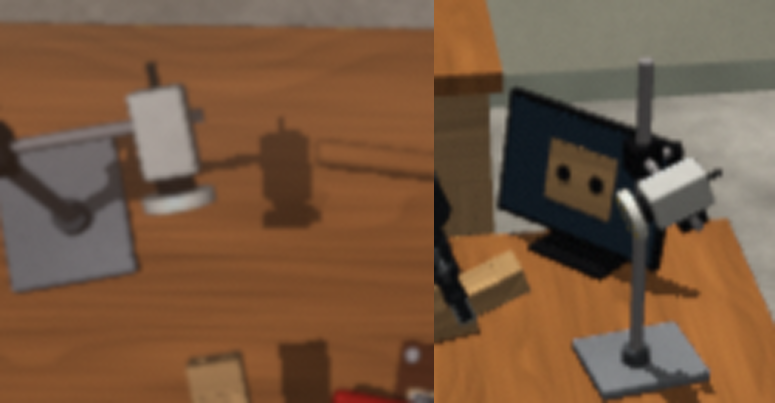

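The rail is square to the lens. Its end face (217,355 in the left crop) is 21 mm short of the focus and about 2.5 mm to one side. Closing that.

Emit:
{"name": "step_arm", "arguments": {
  "moves": [
    {"fingers": 1,"offset": [0.006,0.002,0.002],"rotation": [0,0,0]},
    {"fingers": 1,"offset": [0.012,0.004,0.004],"rotation": [0,0,0]},
    {"fingers": 1,"offset": [0.019,0.006,0.007],"rotation": [0,0,0]},
    {"fingers": 1,"offset": [0.019,0.006,0.007],"rotation": [0,0,0]},
    {"fingers": 1,"offset": [0.019,0.006,0.007],"rotation": [0,0,0]},
    {"fingers": 1,"offset": [0.019,0.006,0.007],"rotation": [0,0,0]},
    {"fingers": 1,"offset": [0.019,0.006,0.007],"rotation": [0,0,0]},
    {"fingers": 1,"offset": [0.019,0.006,0.007],"rotation": [0,0,0]},
    {"fingers": 1,"offset": [0.019,0.006,0.007],"rotation": [0,0,0]},
    {"fingers": 1,"offset": [0.019,0.006,0.007],"rotation": [0,0,0]}
  ]
}}

```text
time_s: 12.45
ee_pos: [0.5233, 0.1732, 0.2434]
tool_rot: [0.172, -0.086, 0.981, 0.015]
ft_force: [0.1, 0.0, -0.4]
grip_width: 0.044
gripper_force: 73.0
```

```bash
python3 - <<'E'
from h import *
np.set_printoptions(precision=4,suppress=True)
az=np.radians(10);ti=np.radians(19.85)
a=np.array([np.cos(ti)*np.cos(az),np.cos(ti)*np.sin(az),np.sin(ti)]);l=np.array([-np.sin(az),np.cos(az),0]);M=np.stack([a,l,np.cross(a,l)])
F=np.array([.592,.182,.2845]); o=ctrl.get_obs();print(o["ee_pos"],abs(o["joint_velocities"]).max())
for nm in("top","side"):
    p,d=vision.read_camera(nm);W=cloud(nm,d);c=(W-F)@M.T;hh=cv2.cvtColor(p,cv2.COLOR_RGB2HSV)
    q=c[(hh[...,0]<25)&(hh[...,1]>40)&(hh[...,2]>90)&(c[...,0]>-.07)&(c[...,0]<.06)&(abs(c[...,1])<.05)&(abs(c[...,2])<.05)]
    print(nm,"x",np.sort(q[:,0])[-5:],"y",np.percentile(q[:,1],[3,97]),"z top",np.median(q[:,2]))
    jx=np.array([-.1467,-.9892,0]);j=(W-[.5135,-.166,0]); x=j@jx; y=j@[.9892,-.1467,0]
    k=(abs(y)<.03)&(x>-.26)&(x<-.05)&(W[...,2]>.062)&(W[...,2]<.17); 
    print(" clamp",k.sum(),[(b,round(float(W[k&(abs(x-b)<.01)][:,2].max()),3)) for b in(-.22,-.2,-.18,-.16,-.14,-.12,-.08) if (k&(abs(x-b)<.01)).any()])
E
```

```text
[0.5233 0.1732 0.2434] 0.0015483589835148478
top x [-0.0014 -0.0013 -0.0012 -0.0012 -0.0011] y [-0.0209  0.0226] z top 0.015768219422510922
 clamp 245 [(-0.22, 0.091), (-0.2, 0.08), (-0.18, 0.122), (-0.16, 0.132), (-0.14, 0.127)]
side x [-0.0007 -0.0007 -0.0005  0.0003  0.0004] y [-0.0226  0.0238] z top 0.01570902858562328
 clamp 164 [(-0.22, 0.091), (-0.2, 0.074), (-0.18, 0.121), (-0.16, 0.131), (-0.14, 0.126)]
```

```bash
python3 - <<'E'
from h import *
np.set_printoptions(precision=3,suppress=True)
im=[]
for nm,(x0,y0,w,h) in(("top",(295,205,60,60)),("side",(285,250,60,60))):
    p,d=vision.read_camera(nm);W=cloud(nm,d);hh=cv2.cvtColor(p,cv2.COLOR_RGB2HSV)
    j=(W-[.5135,-.166,0]);x=j@[-.1467,-.9892,0];y=j@[.9892,-.1467,0];z=W[...,2]
    k=(abs(y)<.03)&(x>-.28)&(x<-.05)&(z>.03)&(z<.18)
    red=k&((hh[...,0]<8)|(hh[...,0]>172))&(hh[...,1]>150)
    if red.sum()>5: print(nm,red.sum(),"slope",np.polyfit(x[red],z[red],1),x[red].min(),x[red].max())
    g=k&~red&(hh[...,1]<90)&(z>.065); print([(round(zz,2),x[g&(abs(z-zz)<.005)].min().round(3),x[g&(abs(z-zz)<.005)].max().round(3),y[g&(abs(z-zz)<.005)].mean().round(3)) for zz in np.arange(.07,.16,.01) if (g&(abs(z-zz)<.005)).any()])
    im.append(cv2.resize(p[y0:y0+h,x0:x0+w,::-1],(400,400),interpolation=cv2.INTER_CUBIC))
cv2.imwrite("pics/clamp.png",np.hstack(im))
E
```

```text
top 156 slope [-0.29   0.017] -0.254673925633637 -0.17378475653546951
[(np.float64(0.07), np.float64(-0.176), np.float64(-0.134), np.float64(-0.004)), (np.float64(0.1), np.float64(-0.164), np.float64(-0.164), np.float64(-0.007)), (np.float64(0.11), np.float64(-0.172), np.float64(-0.142), np.float64(0.003)), (np.float64(0.12), np.float64(-0.171), np.float64(-0.142), np.float64(-0.0)), (np.float64(0.13), np.float64(-0.165), np.float64(-0.145), np.float64(-0.001))]
side 63 slope [-0.074  0.065] -0.2561735806779068 -0.1423435692980965
[(np.float64(0.07), np.float64(-0.171), np.float64(-0.134), np.float64(0.002)), (np.float64(0.08), np.float64(-0.158), np.float64(-0.154), np.float64(0.007)), (np.float64(0.11), np.float64(-0.166), np.float64(-0.147), np.float64(0.001)), (np.float64(0.12), np.float64(-0.171), np.float64(-0.138), np.float64(0.002)), (np.float64(0.13), np.float64(-0.165), np.float64(-0.148), np.float64(-0.001))]
```

View pics/clamp.png

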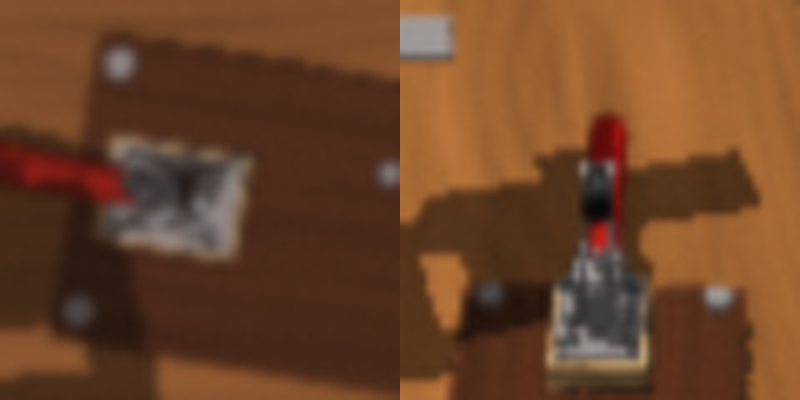

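The red handle lies back at (60,170) with its slope giving 1.29 rad, which is fully open. The arm with its black foot stands upright at (597,190) in the right half. Handing in.

```bash
python3 -c "
from rig import order
print(order.job_done())"
```

```text
the job is handed in; nothing more can be done
None
```

The job is handed in, with no verdict shown: the clamp measures fully open, and the gripper is holding the rail still with its drilled end about 1–2 mm from my estimate of the focus point, square to the lens and its holes level.

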